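# Clamp a tissue block in the bench holder with its cam strap

## Task

Get the tissue block in the bench block holder clamped ready for coring: with a fingertip push the block fully home along its nest against the end stop, then push the clamp strap round with the outside of a finger until it stands right over the block's bare ledge against its stop, and only then press the cam lever all the way down so that the strap bears on the block. Nothing is to be grasped or lifted: the block stays down in its nest, and the other things on the bench are left where they are.

Things in the scene. Friction and masses are not known exactly. Their poses are not given: they have to be found in the camera images.
- block_holder: Bench block holder, fixed: grey base plate 126 x 128 mm, top 18 mm high, with an aluminium nest for one tissue block and, beside it, a strap clamp on a vertical stud. Origin on the bench under it (base spans x -59..67, y -68..60 mm); z up; x runs along the nest from its open mouth (robot's side) to its end stop; y runs from the nest to the stud.
- nest_mouth (a point): Front edge of the nest's floor, in mid-channel, 50 mm above the bench; axes as the holder's. The floor ends here in a sheer 32 mm drop, so a finger in front can reach lower than the block. The channel is 30 mm wide between cheeks 5 mm high; at home the block's front end still juts 1.5 mm out of the mouth (in -x).
- block_home (a point): Where the centre of the block's underside lies when the block is home, 50 mm above the bench (holder's x 15, y -35 mm). The end stop's face is 20 mm further in x; from 17 mm on, a lip (8 to 13 mm above the floor) overhangs the block's far rim.
- tissue_block: The block to clamp: cassette 28 x 40 x 6 mm with a cream wax block (6 mm high) on it, about 20 g, loose in the nest. Origin at the centre of its underside; its y axis points along the holder's x. Wax at y -9..16 mm; y -20..-9 mm is the bare ledge at the nest's mouth. Starts 8 to 13 mm short of home and slides easily, with about 0.2 N.
- strap (a joint): Strap angle about the stud: 0 = right over the ledge, at its stop, nose along the holder's -y; positive = open, clockwise from above (at pi/2 the nose points along the holder's -x). Range 0 to 2.2, starts 1.4 to 2.0; stays where left, friction 0.1 N m (2 N at the nose). With the block over 2 mm short of home, the pad runs against the wax and the strap cannot come over.
- clamp_bar: The strap, a steel bar that turns on the stud. Origin on the stud's axis (at bench height, less the sinking); its -y axis points to the nose, z up. Bar 11 mm thick, top 80 mm above the bench; 18 mm wide near the axis (to 18 mm toward the nose, 11 mm to the other end), then 12 mm to its end, 55 mm out. It sinks up to 3.5 mm as the lever goes down, pressing the pad on the ledge.
- strap_nose (a point): Centre of the nose's top face, 48 mm from the stud's axis, 80 mm above the bench; axes as the clamp bar's (-y outward). A 6 mm upright spindle passes through it, standing 15.5 mm above the face (11 mm nut round its foot); under the bar it ends in a 7 mm rubber pad, underside 58.5 mm above the bench. Push on the bar's long side here.
- stud (a point): Centre of the level pin of the cam lever, on the stud's axis, 91 mm above the bench (holder's x 0, y 13 mm); axes as the holder's. A stop pin 8 mm thick and 76 mm high that stops the strap stands 13 mm in +x and 13 mm in -y from it.
- cam_lever (a joint): Angle of the cam lever about its level pin: 0 = up (rising 1.0 rad above the level, leaning away from the nose), 1.0 = fully down, lying level and pointing away from the nose (holder's +y when the strap is over). Starts 0 to 0.2; stays where left, friction 0.22 N m (4 N at the tip). It turns round the stud with the strap.
- lever_tip (a point): Middle of the upper, nose-side face of the lever's black grip, where a finger presses: 62 mm from the pin along the lever, 9 mm above its axis line. Grip 16 mm wide, 30 mm long, 11 mm thick; lever 73 mm long. Travels in an arc about the pin, in the upright plane of strap and stud; 100 mm above the bench when the lever is fully down.
- cassette_2: Bystander, leave alone: spare tissue cassette with wax block, 28 x 40 x 13 mm, on the bench beside the holder (holder's -y side). Origin at the centre of its underside.
- cassette_3: Bystander, leave alone: second spare cassette, same size, on the bench beside the holder. Origin at the centre of its underside.
- forceps: Bystander, leave alone: steel forceps 126 mm long, to the robot's right. Origin at the centre of its underside.
- marker: Bystander, leave alone: marker pen 135 mm long, to the right. Origin at the centre of its underside.
- brush: Bystander, leave alone: small brush 175 mm long, to the right. Origin at the centre of its underside.
- petri_dish: Bystander, leave alone: shallow clear dish, 64 mm across, 17 mm high, near the front edge left of the holder. Origin at the centre of its underside.
- white_case: Bystander, leave alone: small white case 24 x 66 x 15 mm, left of the dish. Origin at the centre of its underside.
Mind the look-alikes: they are no part of the job. Leave any pink look-alike of the tissue_block alone.

How it is judged:
By the outcome, as a careful person would: the job done as asked, in the order asked, and still so for the second after the job is handed in, with the robot touching nothing.
It also fails if it takes over 58 s, if anything falls off the work surface, if the arm or the gripper's body presses on something with over 40 N, if the wrist force passes 120 N, or if a joint passes its speed limit or range.

## Robot

A 7-joint arm with a two-finger parallel gripper is mounted at the origin on a cart in front of the work surface, level with it; the furniture and walls round the work are solid. World frame = base frame: x ahead of the robot, y to its left, z up, the work surface at z = 0. Lengths are in m, angles in rad, forces in N, time in s.
With the tool pointing down it reaches from about 0.425 to 0.925 m from the base axis. Payload 6.8 kg.
Tool frame: the origin (TCP) lies on the front face of the gripper's body, between the roots of the fingers; the fingertips stand 73 mm ahead of it and the grasp point (between the pads) lies 54 mm ahead of it (env.nose_length is the distance from the TCP to the fingertips, in m); z points along the fingers, y is the direction in which the jaws open and shut (so a half turn about z gives the same grasp; the last joint's range is limited). The gripper opens to 85 mm and grips with 20 to 120 N. Pads are 22 mm wide; open, the fingers measure 114 mm over their backs; the gripper's body (76 mm by 85 mm) begins 54 mm behind the grasp point. The pads swing forward as they close: fully open they stand 13 mm farther back than shut.
Start: joints at [-1.322, 0.477, 0.022, 1.555, -0.011, 1.109, -0.083], TCP at [0.236, 0.633, 0.304] pointing down, gripper open.
Joint ranges: [-2.96, 2.96], [-0.34, 2.1], [-1.41, 1.46], [0.24, 2.44], [-1.37, 4.51], [0.17, 1.92], [-2.96, 2.96]. Speed limits (rad/s): [2.39, 2.39, 3.14, 3.14, 3.14, 3.14, 3.14].

## Interface

Orientations are given as a unit quaternion [w, x, y, z].
In Python, from cell import env, kin, camera, calibration, job gives the robot as it stands. The module is installed in compiled form; this text tells all that it offers. Calls block until the motion is done:
- env.reach(position, orientation): joint-space move of the TCP to a pose.
- env.movel(position, velocity=0.15, rot=None, stop_force=None): straight line of the TCP; rot=None keeps the orientation; velocity is the mean speed in m/s. With stop_force (N) it stops when the force on the tool has changed by that much, and returns True; else False.
- env.goto_joints(angles): joint-space move.
- env.grip(opening, f_grip=None): finger opening in m; f_grip is the grip in N (None keeps the last); returns when the fingers have stopped.
- env.dwell(seconds).
- kin.inverse_kinematics(position, orientation): joint angles nearest the present ones, or None.
- env.get_state(): the state.
- camera(name): name is "scene" or "top" or "wrist"; returns (picture, depth): 400x640x3 uint8, blue, green, red; 400x640 float32, m along the optical axis (not along the pixel's ray), 0 where there is no reading.
- calibration(name): a dict with "fx", "fy", "cx", "cy" (pixels), "rvec" (rotation vector, rad) and "tvec" (3), from world to camera coordinates, as OpenCV has them. Camera axes: x right, y down, z forward; pixel columns grow to the right and rows downward; lengths in m; the calibration is good to about 2 mm. A picture is of the moment at which its call begins: read the wrist's pose just before it. calibration takes no time and is no camera call; for the wrist camera it gives the pose at the moment of the call.
A pose or a line that the arm cannot do raises env.PlanningError and nothing moves.
- job.job_done(): hands the job in, once; it reports no verdict.
The state is a dict: "time": time; "qpos": joint angles; "joint_velocities": joint speeds; "joint_torque": joint torques, N m; "tcp_pos": TCP position; "orientation": TCP orientation; "force": force on the tool from outside, world axes, zero at the start; "torque": the same for the moment, N m; "opening": finger opening in m.
Only numpy, scipy, OpenCV 4.12 (cv2) and the standard library are available. Lean on these libraries where they do the work, as an engineer would, in place of code of your own. Each camera call takes 0.05 s, during which the arm holds its last target.

## Working session

There is one attempt and no reset: what is moved stays moved. The work goes in short steps, each a Python script; the robot and the scene stay as the last script left them, time stands still between calls to the robot, and variables do not carry over. Pictures are saved under pics/ and viewed, and the job is handed in when it is done.

```bash
mkdir -p pics
python3 - <<'E'
from cell import env,kin,camera,calibration,job
import cv2,numpy as np
s=env.get_state();print(s)
for n in ["scene","top","wrist"]:
    c=calibration(n);p,d=camera(n);cv2.imwrite(f"pics/{n}0.png",p);np.savez(f"{n}0.npz",p=p,d=d,**{k:np.array(v) for k,v in c.items()})
    R=cv2.Rodrigues(np.array(c["rvec"]))[0];print(n,c["fx"],c["cx"],c["cy"],-R.T@np.array(c["tvec"]).ravel(),R[2])
E
```

```text
{'time': 0.0, 'qpos': array([-1.32212055,  0.47778223,  0.02237363,  1.55646929, -0.01150358,
        1.10928646, -0.08310091]), 'joint_velocities': array([-3.80548446e-06,  5.01788209e-04, -2.91807695e-05,  2.21882766e-05,
        8.15979547e-04,  1.90394732e-04, -7.11571816e-04]), 'joint_torque': array([ 1.19599019e-03, -5.96461558e+01,  1.60876472e+00, -2.81191528e+01,
        1.25004954e-02,  9.79997450e-03, -1.42532480e-05]), 'tcp_pos': array([0.235608  , 0.63204964, 0.30293071]), 'orientation': array([-8.82982411e-05,  1.77448719e-01,  9.84129629e-01, -9.04043293e-04]), 'force': array([-0.75230393,  0.05911846, -0.46760804]), 'torque': array([-0.01675465,  0.00304853,  0.0242124 ]), 'opening': 0.08542764511499044}
scene 370.02888213618144 320.1465077698231 199.86992866268196 [0.99457525 0.34808061 0.7939619 ] [-0.49285609 -0.51135075 -0.70399807]
top 455.2327698738658 322.3409425538709 202.3347707348408 [ 0.28224965 -0.13512217  1.15583662] [ 0.17952826  0.00475285 -0.98374134]
wrist 345.1848455839032 319.63484681555866 203.45325101574753 [0.1573117  0.66146391 0.37345157] [ 0.30317677 -0.11385793 -0.94610793]
```

View pics/scene0.png

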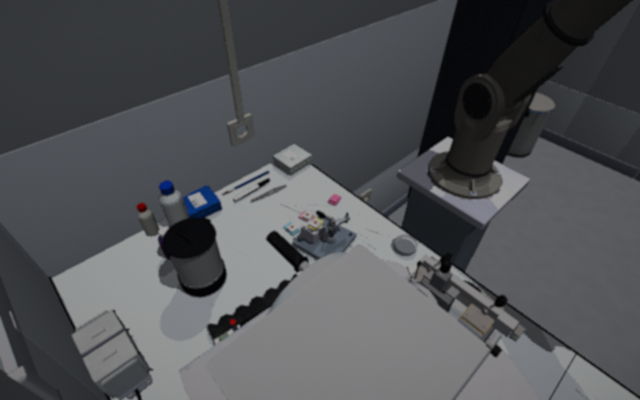

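View pics/top0.png

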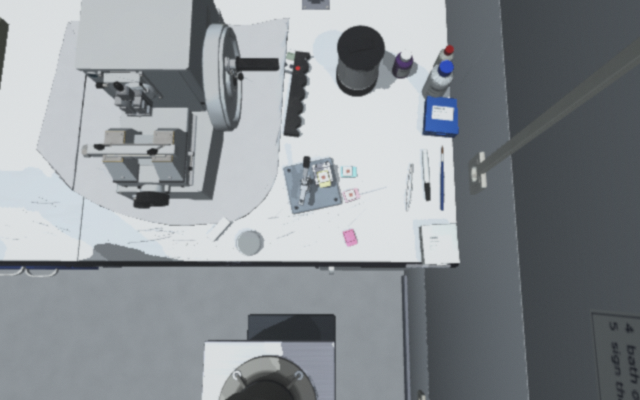

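The top view shows the holder at about (313,186), with the spare cassettes at (349,171) and (350,195) and a pink look-alike at (350,237). The microtome is to its left.

```bash
cat > h.py <<'E'
import cv2,numpy as np
def load(n):
    z=np.load(n+".npz");return z
def w2(z,u,v,d):
    R=cv2.Rodrigues(z["rvec"].ravel())[0];pc=np.array([(u-z["cx"])/z["fx"]*d,(v-z["cy"])/z["fy"]*d,d]);return R.T@(pc-z["tvec"].ravel())
def atz(z,u,v,h):
    R=cv2.Rodrigues(z["rvec"].ravel())[0];C=-R.T@z["tvec"].ravel();r=R.T@np.array([(u-z["cx"])/z["fx"],(v-z["cy"])/z["fy"],1]);return C+r*(h-C[2])/r[2]
def proj(z,P):
    K=np.array([[z["fx"],0,z["cx"]],[0,z["fy"],z["cy"]],[0,0,1]],float);return cv2.projectPoints(np.array(P,float).reshape(-1,1,3),z["rvec"],z["tvec"],K,None)[0].reshape(-1,2)
E
python3 - <<'E'
from h import *
z=load("top0");cv2.imwrite("pics/top0c.png",cv2.resize(z["p"][145:225,275:365],None,fx=7,fy=7,interpolation=cv2.INTER_CUBIC))
for u,v in [(290,165),(285,180),(293,213),(343,205),(330,160),(349,171),(306,160),(300,190)]:
    print(u,v,w2(z,u,v,float(z["d"][v,u])))
E
```

```text
290 165 [ 0.59304018 -0.04431114 -0.00212049]
285 180 [ 0.55249205 -0.03193923 -0.00158838]
293 213 [ 0.46316509 -0.05507171  0.01254903]
343 205 [ 0.48652997 -0.1828616  -0.00120879]
330 160 [ 0.6021649  -0.14913466  0.01441912]
349 171 [ 0.5732631  -0.19823867  0.01298512]
306 160 [ 0.56392614 -0.09265147  0.15050755]
300 190 [ 0.52185746 -0.07245671  0.01771869]
```

View pics/top0c.png

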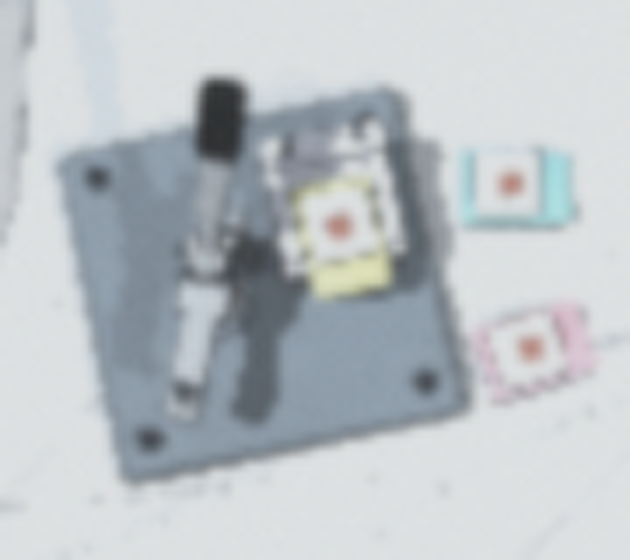

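View pics/wrist0.png

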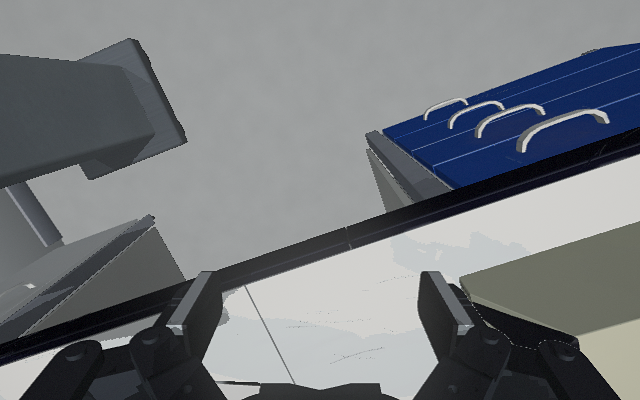

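Run:
```python
from h import *
z=load("top0")
px=np.array([(60,160),(403,88),(472,408),(125,482)])/7+[275-.43,145-.43]
W=np.array([atz(z,u,v,.018)[:2] for u,v in px])
H=np.array([(67,60),(67,-68),(-59,-68),(-59,60)])/1e3
a=H-H.mean(0);b=W-W.mean(0);th=np.arctan2((a[:,0]*b[:,1]-a[:,1]*b[:,0]).sum(),(a*b).sum());R=np.array([[np.cos(th),-np.sin(th)],[np.sin(th),np.cos(th)]])
o=W.mean(0)-R@H.mean(0);print("o",o,"th",th, "res mm",((R@H.T).T+o-W)*1e3)
# strap nose etc
for n,(x,y),h in [("nosetip",(185,405),.08),("spindletop",(183,390),.0955),("grip end",(220,90),.15),("block front L",(318,297),.056),("block front R",(390,287),.056)]:
    w=atz(z,x/7+274.6,y/7+144.6,h)[:2];print(n,w,"holder",R.T@(w-o)*1e3)
# heights map over a coarse grid
d=z["d"]
for v in range(0,270,20): print(v,[ (round(float(w2(z,u,v,float(d[v,u]))[2]),2)) for u in range(40,300,20)])
print([w2(z,u,v,float(d[v,u])).round(2) for u,v in [(60,150),(100,200),(180,200),(200,180),(225,60),(150,30),(150,200)]])
```

```text
o [ 0.53020833 -0.10105783] th 0.21178883295707374 res mm [[ 1.94725862 -0.00975941]
 [ 1.18628422  1.17711719]
 [-1.84228578 -0.38595849]
 [-1.29125706 -0.78139929]]
nosetip [ 0.47817478 -0.07871768] holder [-46.17483681  32.77891767]
spindletop [ 0.48051289 -0.07879435] holder [-43.90507421  32.21247559]
grip end [ 0.5700834  -0.09263885] holder [40.75386885 -0.15122516]
block front L [ 0.52140066 -0.12398057] holder [-13.42944589 -20.55910641]
block front R [ 0.52506444 -0.14939689] holder [-15.19026863 -46.17769641]
0 [0.0, -0.01, -0.0, 0.34, 0.34, 0.34, 0.34, 0.34, 0.27, -0.01, 0.0, -0.0, 0.0]
20 [-0.01, -0.0, 0.34, 0.34, 0.34, 0.34, 0.34, 0.34, 0.26, 0.1, -0.0, -0.0, 0.02]
40 [0.0, -0.0, 0.34, 0.34, 0.34, 0.34, 0.34, 0.34, 0.25, 0.28, 0.0, 0.01, 0.03]
60 [0.0, 0.02, 0.34, 0.34, 0.34, 0.34, 0.34, 0.34, 0.25, 0.28, 0.26, 0.26, 0.03]
80 [-0.0, 0.01, 0.03, 0.28, 0.32, 0.31, 0.28, 0.28, 0.24, 0.27, 0.2, 0.01, 0.03]
100 [-0.01, 0.02, 0.02, 0.0, 0.31, 0.31, 0.18, 0.18, 0.17, 0.25, 0.07, 0.01, 0.04]
120 [-0.0, 0.01, 0.02, 0.01, 0.01, 0.15, 0.15, 0.16, 0.11, 0.2, 0.01, 0.01, 0.03]
140 [0.02, 0.02, -0.0, -0.0, 0.23, 0.18, 0.23, 0.19, 0.11, 0.03, 0.01, 0.0, -0.0]
160 [-0.0, 0.01, 0.0, -0.0, 0.23, 0.16, 0.23, 0.18, 0.11, 0.0, 0.01, 0.01, -0.0]
180 [0.0, -0.0, 0.01, 0.01, 0.16, 0.15, 0.15, 0.16, 0.11, 0.0, 0.0, 0.01, -0.0]
200 [0.0, -0.0, -0.0, 0.01, 0.0, 0.14, 0.13, 0.0, 0.01, 0.0, 0.01, 0.02, 0.0]
220 [-0.0, -0.0, -0.0, 0.0, 0.0, -0.0, 0.01, 0.01, 0.01, 0.01, -0.0, -0.0, -0.0]
240 [-0.0, 0.0, 0.0, -0.0, 0.0, -0.0, -0.0, -0.0, 0.0, -0.0, 0.02, 0.01, -0.0]
260 [-0.0, 0.0, -0.0, -0.0, -0.0, -0.0, 0.0, 0.0, -0.0, -0.0, -0.0, -0.0, -0.0]
[array([0.63, 0.55, 0.02]), array([0.5 , 0.44, 0.01]), array([0.5 , 0.24, 0.  ]), array([0.53, 0.16, 0.11]), array([0.75, 0.08, 0.27]), array([0.77, 0.21, 0.34]), array([0.47, 0.26, 0.15])]
```

```bash
cat >> h.py <<'E'
from scipy.spatial.transform import Rotation as Ro
def quat(yaw):  # tool pointing down, tool x = -(cos,sin), tool y=(-sin,cos)
    c,s=np.cos(yaw),np.sin(yaw)
    q=Ro.from_matrix(np.array([[-c,-s,0],[-s,c,0],[0,0,-1.]])).as_quat();return np.array([q[3],q[0],q[1],q[2]])
E
python3 - <<'E'
from cell import env,kin,camera,calibration,job
from h import *
th=.212
env.reach([.36,.30,.42],quat(th+.3))
p=np.array([.49,-.11,.30])
env.reach(p,quat(th));env.dwell(.3)
n="wrist"
c=calibration(n);p,d=camera(n);cv2.imwrite("pics/w1.png",p);np.savez("w1.npz",p=p,d=d,**{k:np.array(v) for k,v in c.items()})
s=env.get_state();print(s["time"],s["tcp_pos"],s["qpos"],s["force"])
E
```

```text
3.5333 [ 0.49009923 -0.10964324  0.30008109] [-0.41491234  0.21266054  0.5946662   1.99626101 -0.14373621  0.9730061
  2.03393022] [0.26266496 0.37496528 0.28514589]
```

View pics/w1.png

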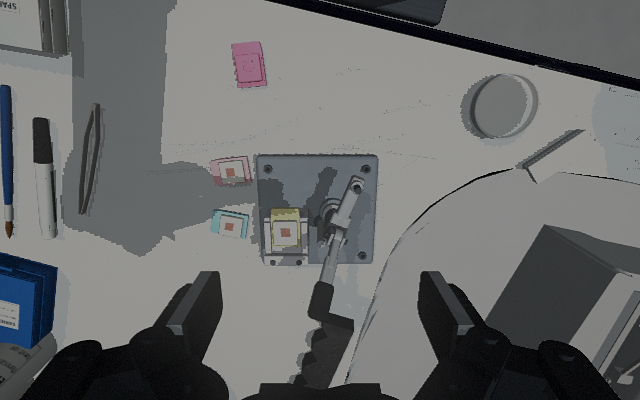

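The wrist view has image up toward the robot. The holder spans about (257,155) to (378,264), with the block at (285,228), the strap nose at (357,187) and the lever grip at (322,298). Now an enlarged crop.

Run:
```python
from h import *
z=load("w1");cv2.imwrite("pics/w1c.png",cv2.resize(z["p"][148:272,248:388],None,fx=5.6,fy=4.8,interpolation=cv2.INTER_CUBIC)[:,:])
cv2.imwrite("pics/w1c.png",cv2.resize(z["p"][150:270,250:390],None,fx=5,fy=5,interpolation=cv2.INTER_CUBIC))
```

```text
(no output)
```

View pics/w1c.png

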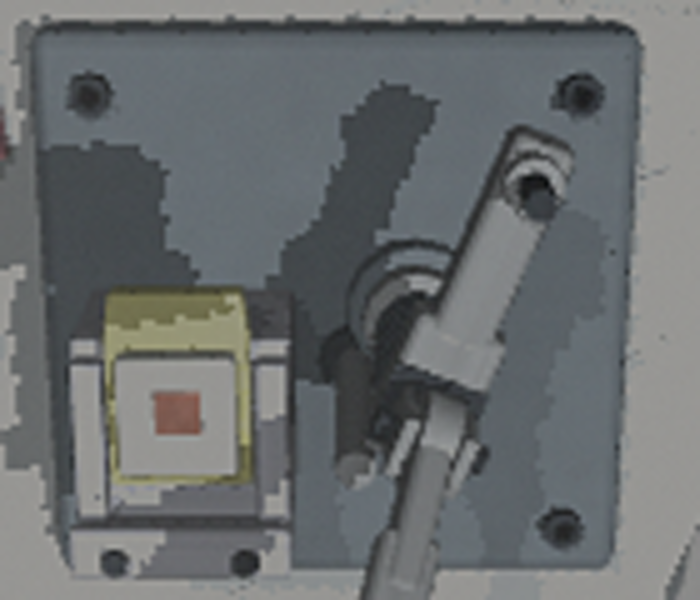

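Run:
```python
from h import *
z=load("w1")
f=lambda p:(p[0]/5+249.6,p[1]/5+149.6)
px=[(613,569),(66,572),(33,26),(640,27)]
W=np.array([atz(z,*f(p),.018)[:2] for p in px])
H=np.array([(67,60),(67,-68),(-59,-68),(-59,60)])/1e3
a=H-H.mean(0);b=W-W.mean(0);th=np.arctan2((a[:,0]*b[:,1]-a[:,1]*b[:,0]).sum(),(a*b).sum());R=np.array([[np.cos(th),-np.sin(th)],[np.sin(th),np.cos(th)]])
o=W.mean(0)-R@H.mean(0);print("o",o,"th",th, "res mm",(((R@H.T).T+o-W)*1e3).round(1), "scale",np.sqrt((b**2).sum()/(a**2).sum()))
for n,p,h in [("nose end mid",(545,137),.08),("spindletop",(540,203),.0955),("block front L",(107,291),.056),("block front R",(243,291),.056),("cheek front L",(72,341),.055),("cheekfront R out",(291,336),.055),("bar narrow end left edge",(435,300),.08),("stop pin top",(355,468),.076)]:
    w=atz(z,*f(p),h)[:2];print(n,w,"holder",(R.T@(w-o)*1e3).round(1))
g=lambda X,Y,Zz:proj(z,np.r_[R@np.array([X,Y])/1e3+o,Zz/1e3])[0]
print("depth z samples",[(n,(w2(z,*map(int,f(p)),float(z["d"][int(f(p)[1]),int(f(p)[0])]))*1e3).round(0)) for n,p in [("base",(560,300)),("wax",(180,380)),("ledge",(170,310)),("bar",(490,280)),("table",(680,400))]])
p=z["p"].copy();p=cv2.resize(p[150:270,250:390],None,fx=5,fy=5)
for P in [(-59,-68,18),(67,-68,18),(67,60,18),(-59,60,18),(0,13,80),(13,0,76),(-3.5,-35,50),(-3.5,-50,55),(-3.5,-20,55)]:
    u=(g(*P)-[249.6,149.6])*5;cv2.circle(p,tuple(int(t) for t in u),4,(0,0,255),1)
cv2.imwrite("pics/w1o.png",p)
```

```text
o [ 0.53213166 -0.09861876] th 0.2165971280927753 res mm [[-0.   1.2]
 [ 0.  -1.2]
 [ 0.6 -1.4]
 [-0.6  1.4]] scale 0.9893189390686441
nose end mid [ 0.47482059 -0.07789863] holder [-51.5  32.6]
spindletop [ 0.4824114 -0.0785206] holder [-44.2  30.3]
block front L [ 0.52805668 -0.14903228] holder [-14.8 -48.4]
block front R [ 0.52246628 -0.12332262] holder [-14.7 -22. ]
cheek front L [ 0.54016355 -0.15406001] holder [ -4.1 -55.9]
cheekfront R out [ 0.53001341 -0.11232185] holder [ -5.  -12.9]
bar narrow end left edge [ 0.50814075 -0.08968012] holder [-21.5  13.9]
stop pin top [ 0.54537787 -0.09619528] holder [13.5 -0.5]
depth z samples [('base', array([523., -56.,  18.])), ('wax', array([ 540., -132.,   64.])), ('ledge', array([ 528., -137.,   57.])), ('bar', array([502., -82.,  81.])), ('table', array([547., -19.,   1.]))]
```

View pics/w1o.png

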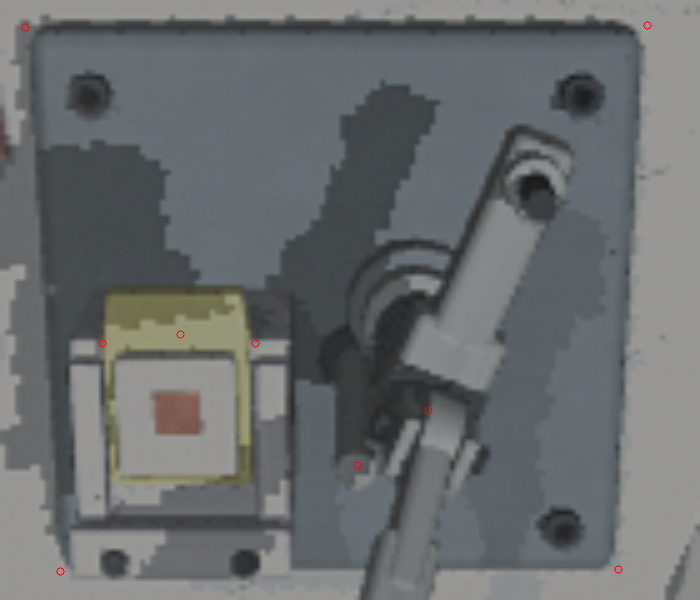

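```bash
cat >> h.py <<'E'
O=np.array([.5321,-.0986]);TH=.2166
RH=np.array([[np.cos(TH),-np.sin(TH)],[np.sin(TH),np.cos(TH)]])
def hw(x,y,z): return np.r_[RH@np.array([x,y])/1e3+O,z/1e3]   # holder mm -> world m
def wh(p): return np.r_[RH.T@(np.array(p[:2])-O),p[2]]*1e3
def snap(name,out):
    from cell import camera,calibration
    c=calibration(name);p,d=camera(name);cv2.imwrite(f"pics/{out}.png",p);np.savez(out+".npz",p=p,d=d,**{k:np.array(v) for k,v in c.items()})
E
python3 - <<'E'
from cell import env
from h import *
env.grip(.05)
env.reach(hw(-38,-67,180),quat(TH))
env.movel(hw(-38,-67,110),.12)
f0=env.get_state()["force"]
r=env.movel(hw(-12,-67,110),.02,stop_force=4)
s=env.get_state();print(r,s["time"],wh(s["tcp_pos"]),s["force"]-f0,s["opening"])
snap("wrist","w2")
E
```

```text
True 6.375 [-15.55893306 -66.66751616 109.4428966 ] [ 0.26171919  0.96809874 -0.19914451] 0.04963802530274775
```

View pics/w2.png

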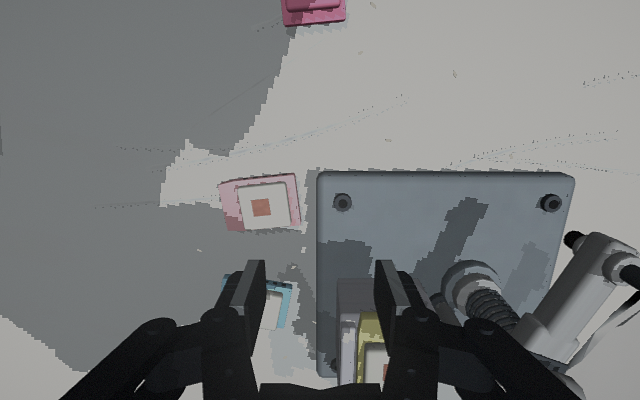

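The finger is at the block's front. I'll push once more, a bit firmer, then back off and check.

Run:
```python
from cell import env
from h import *
f0=env.get_state()["force"]
r=env.movel(hw(-11,-67,110),.015,stop_force=8)
s=env.get_state();print(r,s["time"],wh(s["tcp_pos"]),s["force"]-f0)
env.movel(hw(-45,-67,110),.1)
env.movel(hw(-50,-60,280),.2)
env.grip(0)
env.dwell(.2)
snap("wrist","w3")
s=env.get_state();print(r,s["time"],wh(s["tcp_pos"]),s["opening"])
from h import *
z=load("w3");a=proj(z,[hw(-4,-35,50)])[0].astype(int);print(a)
x0,y0=max(a[0]-50,0),max(a[1]-70,0)
print(x0,y0);cv2.imwrite("pics/w3c.png",cv2.resize(z["p"][y0:y0+110,x0:x0+140],None,fx=5,fy=5,interpolation=cv2.INTER_CUBIC))
```

```text
True 6.7167 [-15.15515596 -66.30443936 108.74143734] [-0.05947509  0.13171461  0.19882508]
True 8.95 [-49.97400257 -59.98546145 280.01588084] 5.084695101698329e-05
[344 232]
294 162
```

View pics/w3c.png

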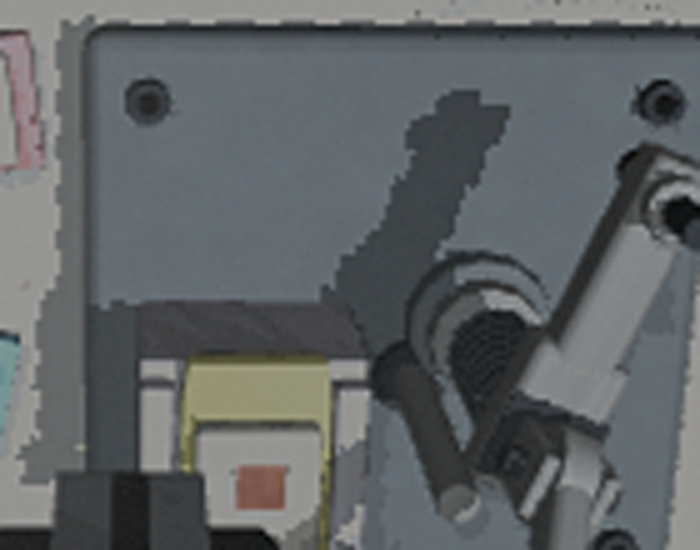

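View pics/w3.png

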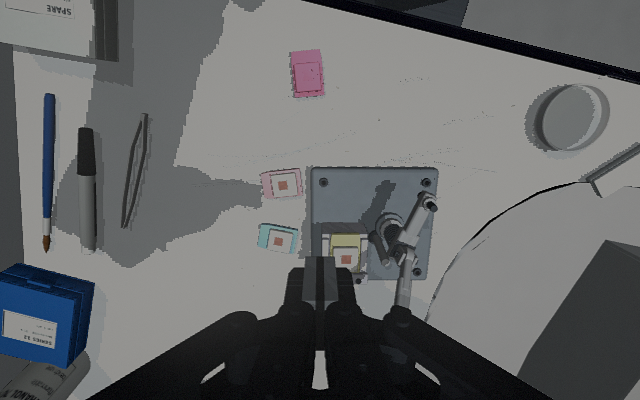

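The block's front sits about 1 mm proud of the cheeks, so it's home. Next is the strap.

```bash
cat >> h.py <<'E'
def strap_pose(a,off=20.5,r=48,z=143):
    nd=np.array([-np.sin(a),-np.cos(a)]);pd=np.array([np.cos(a),-np.sin(a)])
    p=np.array([0,13])+r*nd-off*pd
    return hw(p[0],p[1],z),quat(TH+np.pi/2-a)
E
python3 - <<'E'
from cell import env,kin
from h import *
for a in [2.0,1.5,1,.5,0]:
    p,q=strap_pose(a);print(a,kin.inverse_kinematics(p,q))
p,q=strap_pose(1.94,30,z=230);env.reach(p,q)
p,q=strap_pose(1.94,30);env.movel(p,.12)
f0=env.get_state()["force"]
p,q=strap_pose(1.94,20.5);print(env.movel(p,.03,stop_force=8))
for a in [1.8]:
    p,q=strap_pose(a);print(env.movel(p,.04,rot=q,stop_force=15))
s=env.get_state();print(s["time"],wh(s["tcp_pos"]),wh(p),s["force"]-f0)
snap("wrist","w4");snap("top","t4")
z=load("t4");cv2.imwrite("pics/t4c.png",cv2.resize(z["p"][120:240,255:375],None,fx=5,fy=5,interpolation=cv2.INTER_CUBIC))
E
```

```text
2.0 [-0.4720897   0.46690716  0.572174    2.15200274 -0.42496761  0.63248411
  1.75799513]
1.5 [-0.36630713  0.44282015  0.49732175  2.16165602 -0.36153275  0.6161976
  2.24721395]
1 [-0.25022561  0.44023677  0.41838611  2.13945115 -0.30363501  0.61760284
  2.74049982]
0.5 [ 0.27564483  0.44209394 -0.18172598  2.06257117  0.12857451  0.64729708
  2.86648146]
0 [ 0.79765457  0.62122981 -0.85131362  1.97053468  0.63050635  0.83687713
  2.95301515]
False
False
11.2167 [-41.97501411  43.979158   143.05665459] [-42.08704334  43.86957698 143.        ] [ 0.10975118  1.18414233 -0.17729838]
```

View pics/w4.png

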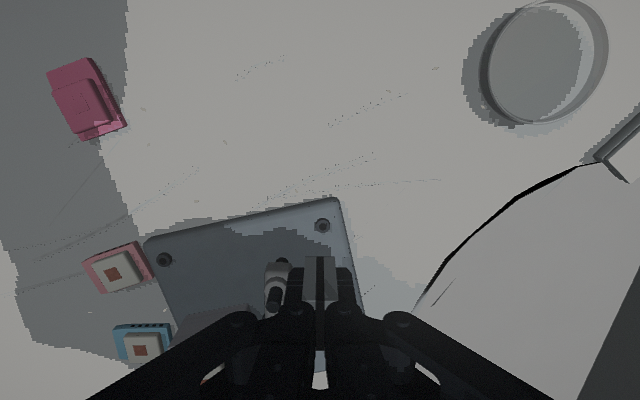

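View pics/t4c.png

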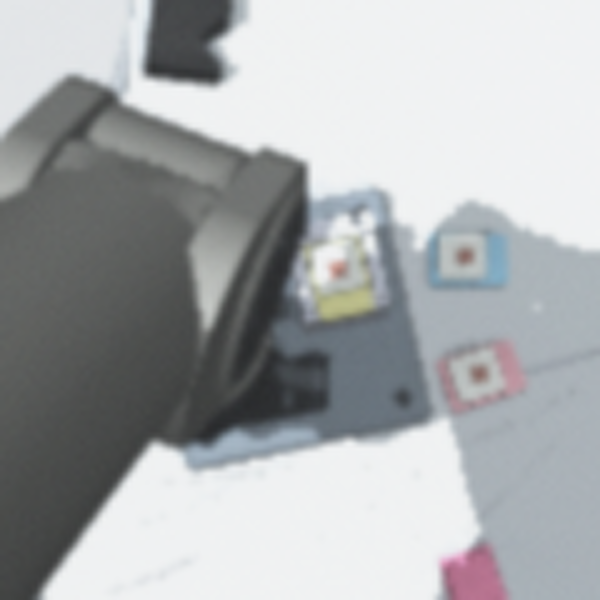

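The push makes contact, but joint 7 would run out of range with this yaw. I'll redo it with the gripper half-turned.

```bash
cat >> h.py <<'E'
def strap_pose2(a,off=20.5,r=48,z=143):
    p,_=strap_pose(a,off,r,z);return p,quat(TH-np.pi/2-a)
E
python3 - <<'E'
from cell import env,kin
from h import *
p,q=strap_pose(1.8,32);env.movel(p,.1)
p,q=strap_pose(1.8,32,z=240);env.movel(p,.2)
p,q=strap_pose2(1.8,32,z=240);print(kin.inverse_kinematics(p,q));env.reach(p,q)
s=env.get_state();print(s["time"],s["qpos"])
for a in [1.8,1.5,1,.5,0]:
    p,q=strap_pose2(a);print(a,kin.inverse_kinematics(p,q))
snap("wrist","w5")
E
```

```text
[-0.98983375  0.62734468  1.35331239  2.11511776 -0.74057752  1.01503601
 -0.81951491]
14.425 [-0.98940604  0.62753773  1.35286208  2.11532495 -0.74056332  1.01492618
 -0.81894889]
1.8 [-0.80326336  0.71424685  1.10715139  2.17821988 -0.91238148  0.83416365
 -0.68534371]
1.5 [-0.73335288  0.65453611  1.03102726  2.18061461 -0.83678966  0.78010483
 -0.42543259]
1 [-5.96060597e-01  5.87386363e-01  8.95979776e-01  2.15852990e+00
 -7.12660299e-01  7.23225847e-01  5.57920188e-04]
0.5 [-0.45804102  0.55625857  0.7593274   2.10946146 -0.59895582  0.7007061
  0.41790624]
0 [-0.33575878  0.54611491  0.62086348  2.04562909 -0.4896908   0.69757864
  0.81724313]
```

View pics/w5.png

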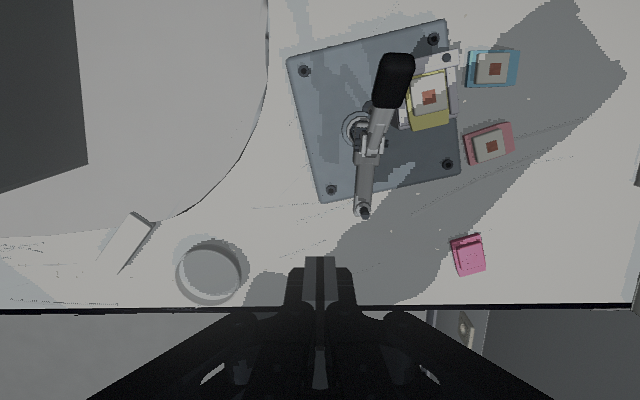

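Run:
```python
from cell import env,kin
from h import *
p,q=strap_pose2(1.8,30);env.movel(p,.15)
f0=env.get_state()["force"]
p,q=strap_pose2(1.8,20.5);print(env.movel(p,.04,stop_force=10))
for a in np.arange(1.6,.15,-.2):
    p,q=strap_pose2(a);r=env.movel(p,.05,rot=q,stop_force=15)
    s=env.get_state();print(round(a,2),r,round(s["time"],2),(wh(s["tcp_pos"])-wh(p)).round(1),(s["force"]-f0).round(1))
    if r: break
snap("wrist","w6")
```

```text
False
1.6 False 16.02 [0.1 0.  0.1] [ 0.5 -0.2 -0.2]
1.4 False 16.38 [ 0.1  0.1 -0. ] [0.2 0.1 0.1]
1.2 False 16.74 [ 0.2  0.1 -0.1] [-0.2 -0.6  0.1]
1.0 False 17.1 [ 0.1  0.1 -0.1] [-1.8 -0.  -0.8]
0.8 False 17.46 [ 0.1  0.2 -0.1] [-0.3 -1.  -0.7]
0.6 False 17.82 [ 0.   0.2 -0.1] [-1.1 -0.7 -0.3]
0.4 False 18.18 [-0.   0.2 -0.1] [ 0.3 -0.9 -0.2]
0.2 False 18.53 [-0.   0.2 -0.1] [ 0.4 -0.2 -1.1]
```

View pics/w6.png

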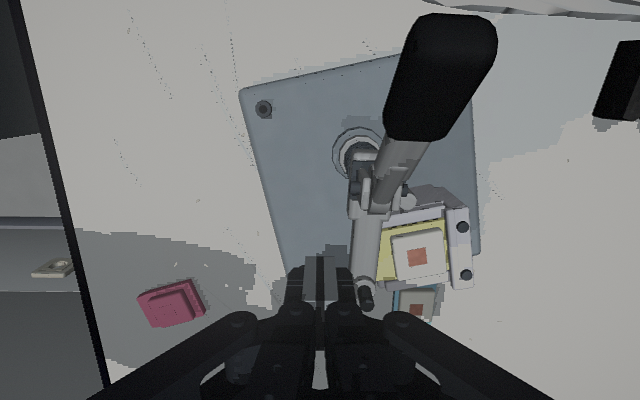

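The strap is coming round just ahead of the finger. Now the slow final approach to its stop.

Run:
```python
from cell import env,kin
from h import *
f0=env.get_state()["force"]
p,q=strap_pose2(0);r=env.movel(p,.03,rot=q,stop_force=12)
s=env.get_state();print(r,round(s["time"],2),(wh(s["tcp_pos"])-wh(p)).round(1),(s["force"]-f0).round(1))
if not r:
    p,q=strap_pose2(0,off=12.5);r=env.movel(p,.015,stop_force=12)
    s=env.get_state();print(r,round(s["time"],2),(wh(s["tcp_pos"])-wh(p)).round(1),(s["force"]-f0).round(1))
    snap("wrist","w7")
```

```text
False 19.08 [-0.2  0.1 -0.1] [-1.2  0.   0.5]
True 19.54 [-5.1 -0.3 -0.8] [-1.6 -0.8  1.1]
```

View pics/w7.png

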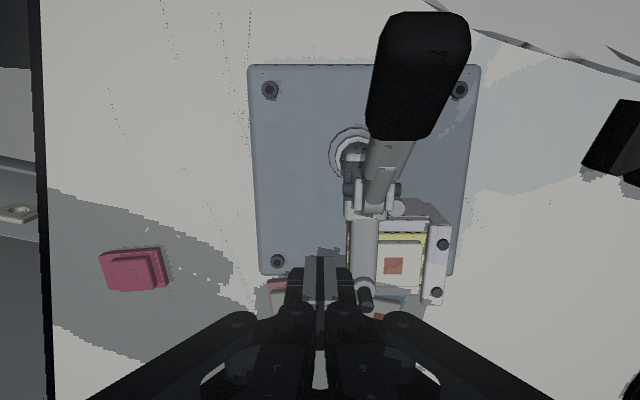

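Run:
```python
from cell import env,kin
from h import *
p,q=strap_pose2(0,off=11);r=env.movel(p,.01,stop_force=18)
s=env.get_state();print(r,round(s["time"],2),(wh(s["tcp_pos"])).round(1),(s["force"]).round(1))
p,q=strap_pose2(0,off=45);env.movel(p,.12)
p,q=strap_pose2(0,off=60,z=290);env.movel(p,.25)
env.dwell(.2)
print(env.get_state()["time"])
snap("wrist","w8");snap("top","t8")
z=load("t8");cv2.imwrite("pics/t8c.png",cv2.resize(z["p"][120:240,255:375],None,fx=5,fy=5,interpolation=cv2.INTER_CUBIC))
z=load("w8");print(proj(z,[hw(0,-35,80),hw(0,13,80)]))
```

```text
False 20.45 [-15.9 -35.4 141.9] [-13.5  -4.    7.1]
21.825
[[393.92684195 191.24495219]
 [398.06974318 133.57273302]]
```

View pics/w8.png

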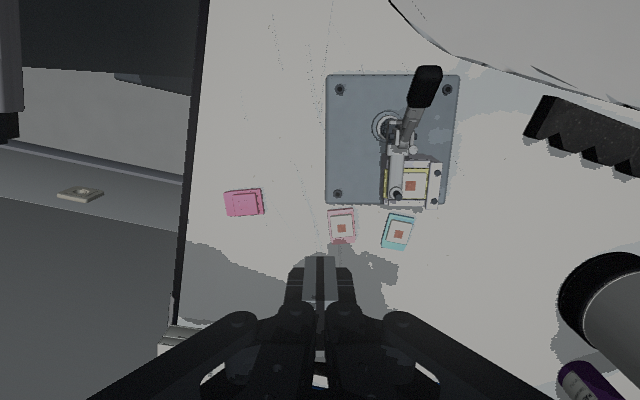

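View pics/t8c.png

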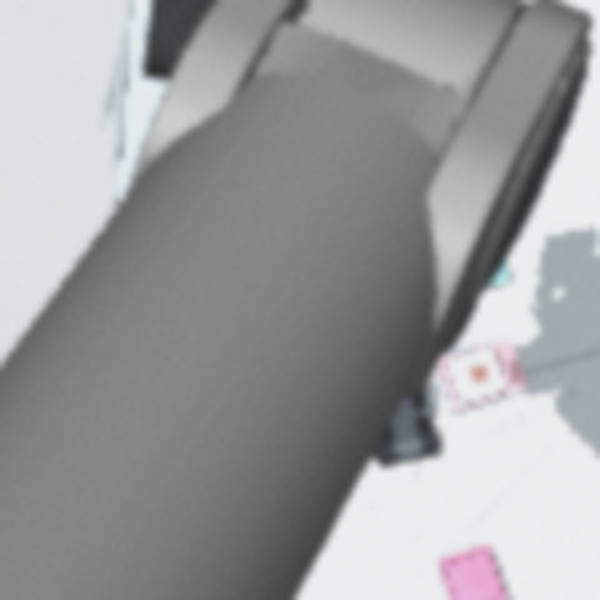

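Run:
```python
from h import *
z=load("w8");x0,y0=320,60
im=cv2.resize(z["p"][y0:y0+150,x0:x0+150],None,fx=5,fy=5,interpolation=cv2.INTER_CUBIC)
im=im[:600*1][:]
im=np.clip(im.astype(float)*1.4,0,255).astype(np.uint8)
for P in [(-59,-68,18),(67,-68,18),(67,60,18),(-59,60,18),(-6,-42,80),(6,-42,80),(-6,-10,80),(6,-10,80),(0,-35,95.5),(13,0,76),(-5,-49,56),(-5,-21,56)]:
    u=(proj(z,[hw(*P)])[0]-[x0-.4,y0-.4])*5;cv2.circle(im,tuple(int(t) for t in u),3,(0,0,255),1)
cv2.imwrite("pics/w8c.png",im[150:750])
```

```text
(no output)
```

View pics/w8c.png

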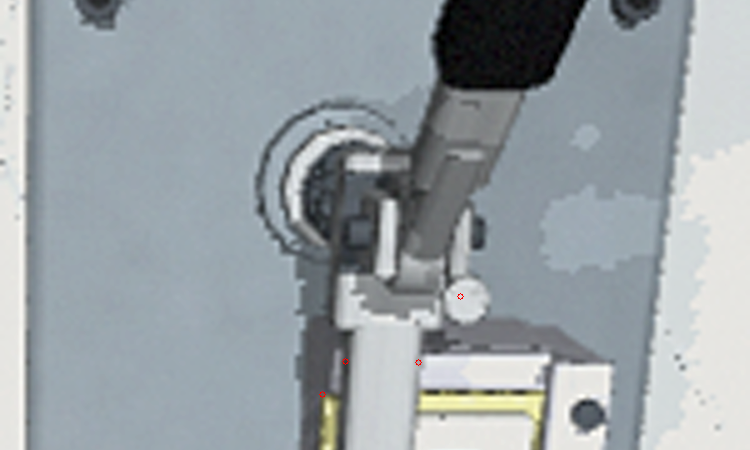

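Run:
```python
from h import *
z=load("w8");x0,y0=360,115
im=cv2.resize(z["p"][y0:y0+95,x0:x0+95],None,fx=6,fy=6,interpolation=cv2.INTER_CUBIC)
im=np.clip(im.astype(float)*1.4,0,255).astype(np.uint8)
for P in [(-6,-42,80),(6,-42,80),(-6,-10,80),(6,-10,80),(0,-35,95.5),(13,0,76),(-5,-49,56),(-5,-21,56)]:
    u=(proj(z,[hw(*P)])[0]-[x0-.4,y0-.4])*6;cv2.circle(im,tuple(int(t) for t in u),3,(0,0,255),1)
cv2.imwrite("pics/w8d.png",im)
```

View pics/w8d.png

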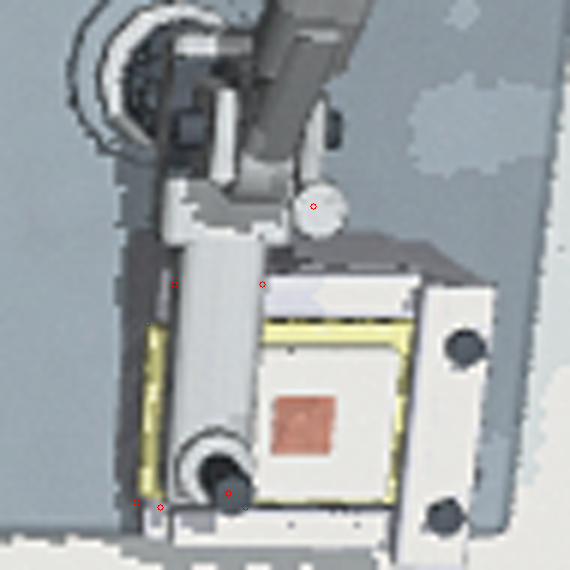

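The strap lies across the ledge with its side against the stop pin (320,210) and its nose square along -y. Now the lever.

```bash
cat >> h.py <<'E'
def lev(phi,w=11,dz=0):
    y=13+62*np.cos(phi)-9*np.sin(phi)-w; z=91+62*np.sin(phi)+9*np.cos(phi)+73+dz
    return hw(1,y,z)
E
python3 - <<'E'
from cell import env,kin
from h import *
q=quat(TH-np.pi/2)
P=lev(1.2);print(wh(P))
env.reach(P+[0,0,.05],q)
env.movel(P,.12)
f0=env.get_state()["force"]
for phi in np.arange(1.1,.25,-.1):
    r=env.movel(lev(phi),.04,stop_force=15)
    s=env.get_state();print(round(phi,2),r,round(s["time"],2),(wh(s["tcp_pos"])-wh(lev(phi))).round(1),(s["force"]-f0).round(1))
    if r: break
snap("wrist","w9")
E
```

```text
[  1.          16.077829   225.04764312]
1.1 False 23.22 [0.3 0.5 0.4] [-0.1  0.   0. ]
1.0 False 23.52 [ 0.   0.4 -0.1] [ 0.7 -0.6  0.9]
0.9 False 23.83 [-0.1  0.3 -0.2] [-0.2 -0.6  0.2]
0.8 False 24.14 [-0.1  0.2 -0.2] [1.1 0.1 0.9]
0.7 False 24.45 [-0.   0.3 -0.2] [ 0.7  0.1 -0.3]
0.6 False 24.76 [-0.1  0.5 -0.3] [ 0.9 -0.4  0.5]
0.5 False 25.07 [-0.2  0.4 -0.4] [ 0.3 -0.2  0.4]
0.4 False 25.38 [-0.2  0.3 -0.4] [-0.8 -0.7  0.6]
0.3 False 25.68 [-0.1  0.3 -0.3] [-0.8 -0.4  0.9]
```

View pics/w9.png

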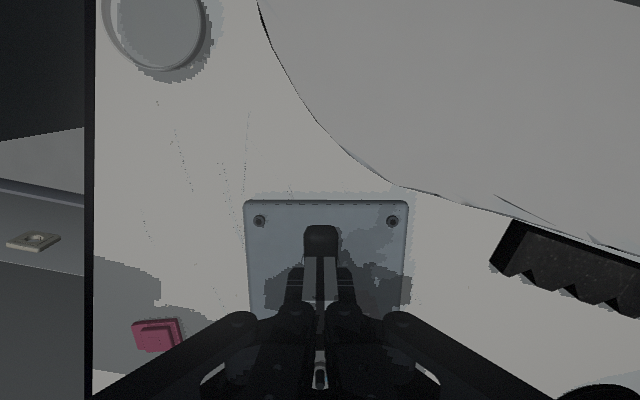

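The finger is on the grip at about (321,240), centred, and the lever is following. I'll finish the stroke.

Run:
```python
from cell import env,kin
from h import *
f0=env.get_state()["force"]
for phi in [.2,.1,0]:
    r=env.movel(lev(phi),.03,stop_force=30)
    s=env.get_state();print(round(phi,2),r,round(s["time"],2),(wh(s["tcp_pos"])-wh(lev(phi))).round(1),(s["force"]-f0).round(1))
    if r: break
r=env.movel(lev(0,dz=-12),.02,stop_force=30)
s=env.get_state();print(r,round(s["time"],2),(wh(s["tcp_pos"])-wh(lev(0))).round(1),(s["force"]-f0).round(1))
env.dwell(.2)
s=env.get_state();print((wh(s["tcp_pos"])-wh(lev(0))).round(1),(s["force"]-f0).round(1))
```

```text
0.2 False 26.09 [-0.1  0.2 -0.3] [ 0.1  0.1 -0.3]
0.1 False 26.45 [-0.1  0.1 -0.3] [ 0.8  0.2 -0.3]
0 False 26.81 [-0.   0.1 -0.3] [0.6 1.2 0.9]
True 27.12 [ 0.5  0.  -0.8] [-3.8  2.4 13.9]
[ 0.5  0.  -0.7] [-3.7  1.2 13. ]
```

Run:
```python
from cell import env,kin
from h import *
q=quat(TH-np.pi/2)
r=env.movel(lev(0,dz=-9),.01,stop_force=20)
s=env.get_state();print(r,round(s["time"],2),(wh(s["tcp_pos"])-wh(lev(0))).round(1),(s["force"]).round(1))
env.movel(lev(0,dz=30),.12)
env.movel(hw(0,-70,290),.25)
env.dwell(.2)
snap("wrist","w10")
env.reach(hw(-90,-30,300),quat(TH));env.dwell(.2)
snap("wrist","w11");print(env.get_state()["time"])
for n in ["w10","w11"]:
    z=load(n);c=proj(z,[hw(0,0,80)])[0].astype(int);x0,y0=max(c[0]-60,0),max(c[1]-60,0)
    im=cv2.resize(z["p"][y0:y0+120,x0:x0+125],None,fx=5,fy=5,interpolation=cv2.INTER_CUBIC)
    im=np.clip(im.astype(float)*1.4,0,255).astype(np.uint8)
    cv2.imwrite(f"pics/{n}c.png",im)
    print(n,x0,y0)
```

```text
True 27.68 [ 0.6 -0.2 -0.7] [-4.2  0.9 14. ]
30.6
w10 259 47
w11 290 216
```

View pics/w10c.png

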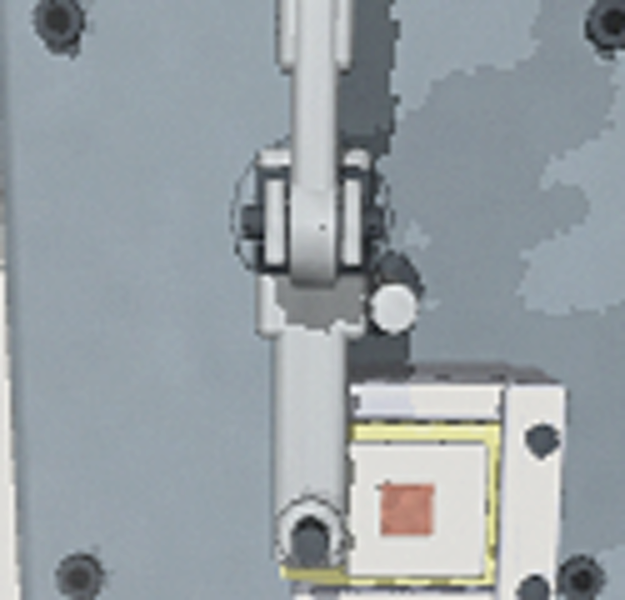

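View pics/w11c.png

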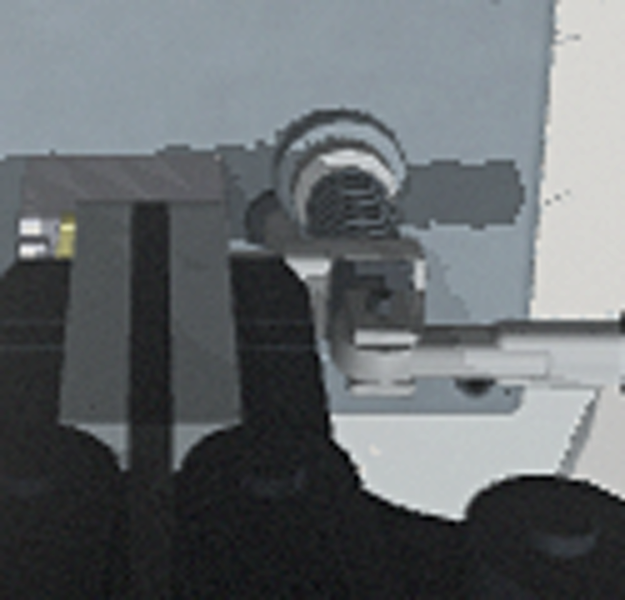

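The lever points straight away from the nose, and the strap is on the ledge against the pin. I'll check the heights by depth.

Run:
```python
from h import *
z=load("w10");d=z["d"]
def zat(x,y,h):
    u=proj(z,[hw(x,y,h)])[0];i,j=int(round(u[1])),int(round(u[0]))
    if not(1<=i<399 and 1<=j<639): return None
    a=np.median(d[i-1:i+2,j-1:j+2]);return wh(w2(z,j,i,float(a))).round(1)
for P in [(0,-15,78),(0,-22,78),(0,35,96),(0,45,96),(0,60,100),(0,70,100),(0,80,100),(15,-35,62),(40,-35,60),(-40,0,18),(-40,40,18)]: print(P,zat(*P))
```

```text
(0, -15, 78) [  0.1 -15.   77.8]
(0, -22, 78) [  0.1 -22.3  77. ]
(0, 35, 96) [-0.1 34.5 99.6]
(0, 45, 96) [-0.1 44.7 98.9]
(0, 60, 100) [ -0.2  59.9 100.1]
(0, 70, 100) None
(0, 80, 100) None
(15, -35, 62) [ 14.8 -35.1  63.6]
(40, -35, 60) [ 39.7 -34.2  63.5]
(-40, 0, 18) [-39.9   0.   18.2]
(-40, 40, 18) [-40.3  39.6  18.6]
```

View pics/w10.png

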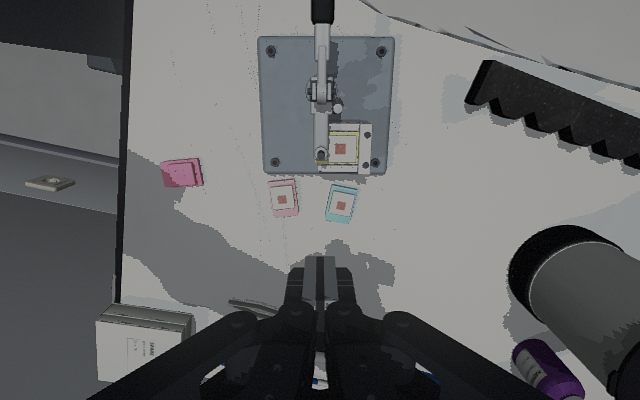

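Run:
```python
from cell import env,job
s=env.get_state();print(s["time"],s["force"].round(1),s["tcp_pos"]);job.job_done()
```

```text
30.6 [ 0.4 -0.2 -0.2] [ 0.45082293 -0.14722251  0.29987145]
the job is handed in; nothing more can be done
```

The tissue block is clamped ready for coring, and I handed the job in at 30.6 s with the arm well clear of everything. The order was as asked:
1. **Block:** I pushed it about 10 mm with a fingertip until it met the end stop, then pushed again more firmly to be sure. It was home, its front about 1 mm outside the nest's mouth (nominal 1.5 mm).
2. **Strap:** I pushed it round with the outside of the closed fingers until it stood over the ledge against its stop pin. It was square along the holder's -y to within about 0.02 rad.
3. **Lever:** I pressed it down along its arc to a hard stop, which took about 30 N at most.

**Last checks:** The depth picture shows the lever level, with its top face at about 99 to 100 mm. The strap has sunk to about 77 to 78 mm from 80 mm (roughly 2 to 3 mm of the possible 3.5 mm). The block is down in its nest. The spare cassettes and the pink look-alike do not appear to have moved; I judged that by eye and did not measure it.

**Redone or uncertain:**
- My first push on the strap would have run joint 7 out of range, so I backed off, half-turned the gripper and started again.
- When the strap met its stop, the finger gave about 1.7 mm more on the second, firmer push. I put that down to flex in the arm and fingers, and the pictures afterwards showed the strap at its stop.

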